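# Seat the mould board in its draining stand

### The job

With a fingertip, push the near end of the mould board so that it slides along the rails of the draining stand until its crossbars drop into the notches; then push both keepers fully across, over the ends of the near crossbar, so that the board is locked in. Only push, lift nothing: leave the mould and the weight standing on the board untouched, and do not disturb the things around the stand.

Things in the scene. Friction and masses are not known exactly. Their poses are not given: they have to be found in the camera images.
- stand: steel draining stand, fixed: two rails on legs over a drip tray. Origin on the worktop midway between its four notches; x along the rails, away from the robot, y left, z up. Rails 10 mm thick at y = +-75 mm, from x = -217 to +127 mm, tops 80 mm above the worktop. Between them it is open down to 33 mm above the worktop.
- seat (a point): the place of the board's origin when it is seated: 80 mm above the stand's origin, axes as the stand's. Each rail has two square notches, 14 mm wide and 10 mm deep, at stand x = -85 and +85 mm, for the board's crossbars; they stop the board once it is in.
- board: white plastic mould board, 240 (x, along the rails) x 134 x 18 mm. Origin: centre of the slab's underside. Two steel crossbars 10 mm thick, 188 mm long, at x = -85 and +85 mm under it ride on the rails; two lengthwise runners 22 mm deep guide it between them. Riding, its underside is 90 mm above the worktop; it drops 10 mm into the notches. Starts 60 to 100 mm short of its seat.
- board_end (a point): middle of the board's near end face (push it towards stand +x), 9 mm above the slab's underside; 120 mm from the board's origin. The loaded board weighs 0.8 to 1.1 kg and slides at some 2 to 4 N.
- mould: round white perforated mould, 113 mm across and 52 mm high, with its round white follower disc sunk in its mouth (follower's top 48 mm above the mould's foot), standing loose on the far half of the board, some 50 mm beyond the board's middle. Origin at the centre of its underside.
- weight: half-kilogram steel weight with a knob, 42 mm across, 53 mm high, standing loose on the follower in the mould. Origin at the centre of its underside.
- keeper_left (a joint): turn of the left keeper, a flat steel arm on an upright pivot outside the left rail; rad. 0 = closed (end stop): square across the rail, over the near crossbar's end. Grows as it opens; at 1.57 it lies along the rail, pointing to stand -x; at most 2.0. Starts at 1.25 to 1.9, stays where left, takes about 2 N at the flange. Closing, the tip swings in over the rail and on to stand +x.
- keeper_left_flange (a point): centre of the pushing face of the left keeper's upturned finger flange, 34 mm from the pivot, 94 mm above the worktop. The flange runs along the arm 18 to 50 mm from the pivot, from 82 to 104 mm above the worktop; its face is 6 mm off the arm's middle line. The point's -x axis points out of the face, to the finger that closes it; its -y axis from pivot to tip.
- keeper_left_pivot (a point): the left keeper's upright pivot axis, 84.5 mm above the worktop, fixed at stand x = -85, y = +125 mm. The arm is 12 mm wide, reaches 50 mm from the pivot and lies 82 to 87 mm above the worktop, so it swings across only when the crossbar is down in its notch.
- keeper_right (a joint): turn of the right keeper, a flat steel arm on an upright pivot outside the right rail; rad. 0 = closed (end stop): square across the rail, over the near crossbar's end. Grows as it opens; at 1.57 it lies along the rail, pointing to stand -x; at most 2.0. Starts at 1.25 to 1.9, stays where left, takes about 2 N at the flange. Closing, the tip swings in over the rail and on to stand +x.
- keeper_right_flange (a point): centre of the pushing face of the right keeper's upturned finger flange, 34 mm from the pivot, 94 mm above the worktop. The flange runs along the arm 18 to 50 mm from the pivot, from 82 to 104 mm above the worktop; its face is 6 mm off the arm's middle line. The point's -x axis points out of the face, to the finger that closes it; its +y axis from pivot to tip.
- keeper_right_pivot (a point): the right keeper's upright pivot axis, 84.5 mm above the worktop, fixed at stand x = -85, y = -125 mm. The arm is 12 mm wide, reaches 50 mm from the pivot and lies 82 to 87 mm above the worktop, so it swings across only when the crossbar is down in its notch.
- cup: bystander: white sample cup with a red lid, 50 mm across, 46 mm high, standing to the left of the stand. Origin at the centre of its underside.
- spatula: bystander: spatula 232 mm long, black handle, lying to the right of the stand. Origin under its middle; y along its length.
- spare_follower: bystander: loose follower disc 101 mm across, 13 mm thick, on the worktop near the robot. Origin at the centre of its underside.
- spare_weight: bystander: a second weight like the first, 42 mm across, 53 mm high, standing on the loose follower disc near the robot. Origin at the centre of its underside.
- trier: bystander: cheese trier with a black cross handle, 126 mm long, lying on the worktop near the robot. Origin under its middle.
- label_box: bystander: small flat box 50 x 70 x 20 mm on the worktop to the left. Origin at the centre of its underside.
Mind the look-alikes: they are no part of the job. What is shaped like the weight but blue or green is not meant.

How it is judged (in metres and radians):
On the way, in this order (a step that is already met when the one before it is completed fails the run):
1. the board is down in all four notches (z of board in the frame of stand between 0.076 and 0.083 m and x of board in the frame of stand between -0.006 and 0.006 m and angle between board's own z axis and vertical below 0.03 rad), for 0.2 s.
2. both keepers are closed over the crossbar, the board still down (all of step 1 and value of joint each of keeper_left, keeper_right below 0.15 rad), for 0.2 s.
At the end, for the whole second after the job is handed in: Board down in its notches (within 6 mm of the seat along the rails, at most 3 mm above it), both keepers within 0.15 rad of closed, mould upright on the board (20 to 85 mm beyond its middle, within 25 mm of its middle line), weight upright within 20 mm of the mould's centre (all of step 2 and horizontal distance between weight and mould below 0.02 m and angle between weight's own z axis and vertical below 0.1 rad and angle between mould's own z axis and vertical below 0.06 rad and x of mould in the frame of board between 0.02 and 0.085 m and y of mould in the frame of board between -0.025 and 0.025 m and z of mould in the frame of board below 0.023 m and linear speed of board below 0.01 m/s); the robot touches nothing.
It fails at once if the board is lifted off its rails (more than 8 mm) or tipped up (z of board in the frame of stand above 0.098 m or angle between board's own z axis and vertical above 0.12 rad).
It fails at once if the mould or its weight is handled, tipped or lifted (contact force between any of the fingers, the arm and mould above 1 N or contact force between any of the fingers, the arm and weight above 1 N or angle between any of mould, weight's own z axis and vertical above 0.3 rad or z of mould in the frame of board above 0.03 m or z of weight in the frame of mould above 0.06 m).
It fails at once if a bystander is moved more than 20 mm (distance of any of cup, spatula, spare_follower, spare_weight, trier, label_box from where it was at the start of the episode above 0.02 m).
It also fails if it takes over 61 s, if anything falls off the work surface, if the arm or the gripper's body presses on something with over 40 N, if the wrist force passes 120 N, or if a joint passes its speed limit or range.

### The arm

A 6-joint arm with a two-finger parallel gripper is mounted at the origin on a cart in front of the work surface, level with it; the furniture and walls round the work are solid. World frame = base frame: x ahead of the robot, y to its left, z up, the work surface at z = 0. Lengths are in mm, angles in rad, forces in N, time in s.
With the tool pointing down it reaches from about 325 to 875 mm from the base axis. Payload 4.4 kg.
Tool frame: the origin (TCP) lies at the very end of the fingers, on their centre line; the grasp point (between the pads) lies 19 mm behind it; z points along the fingers, y is the line along which they close (so a half turn about z gives the same grasp; the last joint's range is limited). The gripper opens to 85 mm and grips with 20 to 120 N. Pads are 22 mm wide; open, the fingers measure 114 mm over their backs; the gripper's body (76 mm by 85 mm) begins 54 mm behind the grasp point. The pads swing forward as they close: fully open they stand 13 mm farther back than shut.
Start: joints at [1.196, 0.207, 1.542, -0, 1.393, -0.15], TCP at [127.623, 560.66, 231.282] pointing down, gripper open.
Joint ranges: [-2.73, 2.73], [-0.86, 2.22], [0.23, 2.46], [-1.11, 4.25], [0.08, 2.63], [-2.82, 2.82]. Speed limits (rad/s): [2.79, 2.79, 3.14, 3.14, 3.14, 3.14].

### API

Orientations are given as a rotation vector (axis times angle).
In Python, from station import r, get_image, job_done gives the robot as it stands.
- The arm moves only by the shell command python3 -m inch 'ROWS' [FORCE]. ROWS is JSON, a list of rows, each an object of numbers: "tx", "ty", "tz": the shift along the tool's x, y, z in mm; "rx", "ry", "rz": the turn, a rotation vector about the tool's x, y, z in degrees; "jaw": the closure in counts, from 0 (fully open) to 255 (shut). A call has 1 to 8 rows; each row shifts and turns the commanded pose from where the row before left it, along the tool's axes as they then stand; what a row does not reach is not made up. A row lasts 1/12 s, in which the tool goes at most 41.7 mm and 7.16 degrees, less where a joint would pass 70% of its speed; a pose out of reach is approached as far as the arm can. A call with a gripper value outside its range is refused whole. The fingers move at their own pace and stop on an object; FORCE is the grip in N (left out, the last holds). Time passes only in rows, so rows that do not move let the fingers close. It gives the time, the measured TCP pose, the force, the opening and the grip force at its end, in the units of the state.
- r.read_state(): the state, without advancing time (a new reading comes with each control period).
- get_image(name): name is "side" or "top" or "wrist"; returns a dict with "image" (420x560x3 uint8, blue, green, red), "fov_y" (degrees; the focal length in pixels is half the picture's height over the tangent of half this angle, whatever the lens; pixels are square), "cx", "cy" (the principal point, pixels), "distortion" ([k1, k2, p1, p2, k3] as OpenCV has them; the pictures are not rectified), "rvec" (rotation vector, rad) and "tvec" (3), from world to camera coordinates, as OpenCV has them; the wrist camera has in their place "mount" (4x4, takes a point from camera to tool coordinates, whose origin is the TCP and whose axes are the flange's). Camera axes: x right, y down, z forward; pixel columns grow to the right and rows downward; lengths in mm; the calibration is good to about 2 mm. A picture is of the moment at which its call begins: read the wrist's pose just before it. There is no depth.
- job_done(): hands the job in; it is judged then, once.
The state is a dict: "time_s": time; "qpos": joint angles; "joint_velocities": joint speeds; "joint_efforts": joint torques, N m; "ee_pos": TCP position; "ee_rot": TCP orientation; "contact_force": force on the tool from outside, world axes, zero at the start; "ft_torque": the same for the moment, N m; "opening": opening from 0.0 (shut) to 1.0 (fully open); "finger_force": force on a finger pad.
Only numpy, scipy, OpenCV 4.12 (cv2) and the standard library are available. Lean on these libraries where they do the work, as an engineer would, in place of code of your own. Each camera call takes 0.05 s, during which the arm holds its last target. There are 200 camera calls.

## Working session

There is one attempt and no reset: what is moved stays moved. The work goes in short steps, Python scripts to look and compute and a shell command to move; the robot and the scene stay as the last step left them, time stands still between calls to the robot, and variables do not carry over. Pictures are saved under pics/ and viewed, at most 10 in all, crops included, and the job is handed in when it is done.

```bash
mkdir -p pics; ls; python3 - <<'E'
from station import r,get_image
import cv2,numpy as np
print(r.read_state())
for n in("side","top"):
    d=get_image(n);cv2.imwrite(f"pics/{n}0.png",d["image"]);print(n,{k:v for k,v in d.items() if k!="image"})
E
```

```text
pics
{'time_s': 0.0, 'qpos': array([ 1.19650055e+00,  2.07425452e-01,  1.54297459e+00, -5.80836312e-06,
        1.39346713e+00, -1.50516178e-01]), 'joint_velocities': array([ 0.00184548,  0.00172107,  0.00056572, -0.000727  ,  0.00072491,
        0.00061347]), 'joint_efforts': array([-1.22896752e-03, -3.83023775e+01, -2.91598839e+01, -1.93778865e-04,
        1.06743869e-02,  3.82815699e-05]), 'ee_pos': array([127.34454724, 559.94659975, 230.11286042]), 'ee_rot': array([-0.3507121 , -3.1213653 ,  0.00345219]), 'contact_force': array([-0.66719853, -0.58093304,  0.25420101]), 'ft_torque': array([-0.04068391,  0.02648932, -0.02976061]), 'finger_force': 0.0, 'opening': 0.9955249577875944}
side {'fov_y': 57.44111016195693, 'cx': 282.8428468718081, 'cy': 210.44884316804666, 'distortion': array([-0.06529171,  0.        ,  0.        ,  0.        ,  0.        ]), 'rvec': array([ 0.78730437, -2.51448573,  1.18516632]), 'tvec': array([470.98456854, 313.21387123, 699.11014433])}
top {'fov_y': 56.12817307620083, 'cx': 273.0136124796385, 'cy': 201.12916330962446, 'distortion': array([0.02710602, 0.        , 0.        , 0.        , 0.        ]), 'rvec': array([ 2.10823619, -2.14091491,  0.16104378]), 'tvec': array([ 23.97246119, 572.77704168, 930.42877508])}
```

View pics/top0.png

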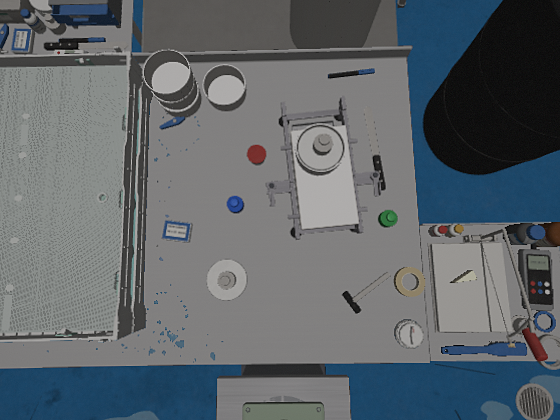

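View pics/side0.png

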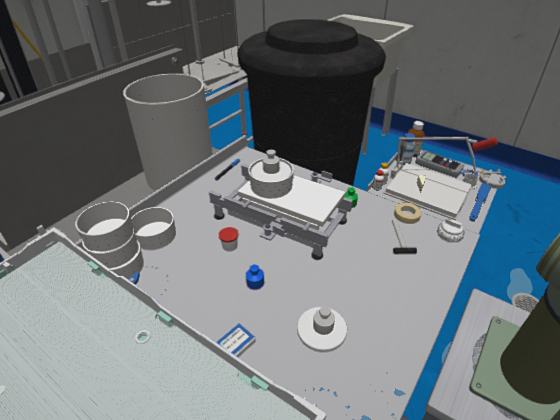

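The top view shows the stand centred near (322,167), with the keepers at about (272,190) and (377,180), the spare weight at (226,280) and the trier at (365,292). The side view agrees. I'll zoom in on the stand.

```bash
cat > h.py <<'E'
import numpy as np,cv2
def cam(d):
    h=d["image"].shape[0];f=h/2/np.tan(np.radians(d["fov_y"]/2))
    K=np.array([[f,0,d["cx"]],[0,f,d["cy"]],[0,0,1.]])
    return K,np.array(d["distortion"],float)
def ext(d,st=None):
    "R,t world->camera"
    if "rvec" in d: return cv2.Rodrigues(np.array(d["rvec"],float))[0],np.array(d["tvec"],float)
    M=np.array(d["mount"]); T=np.eye(4);T[:3,:3]=cv2.Rodrigues(st["ee_rot"])[0];T[:3,3]=st["ee_pos"]
    W=np.linalg.inv(T@M);return W[:3,:3],W[:3,3]
def plane(d,uv,z,st=None):
    K,D=cam(d);R,t=ext(d,st)
    p=cv2.undistortPoints(np.array(uv,float).reshape(-1,1,2),K,D).reshape(-1,2)
    v=np.c_[p,np.ones(len(p))]@R;c=-R.T@t
    return c+v*((np.asarray(z)-c[2])/v[:,2])[:,None]
def proj(d,P,st=None):
    K,D=cam(d);R,t=ext(d,st)
    return cv2.projectPoints(np.array(P,float).reshape(-1,1,3),cv2.Rodrigues(R)[0],t,K,D)[0].reshape(-1,2)
E
python3 - <<'E'
from station import r,get_image
import cv2,numpy as np
from h import *
d=get_image("top");print(proj(d,[[127,560,231],[0,0,0]]))
c=d["image"][90:245,255:400];cv2.imwrite("pics/c0.png",cv2.resize(c,None,fx=3.8,fy=3.8,interpolation=cv2.INTER_CUBIC))
E
```

```text
[[-24.91710009 430.91918777]
 [283.2665812  446.10463937]]
```

View pics/c0.png

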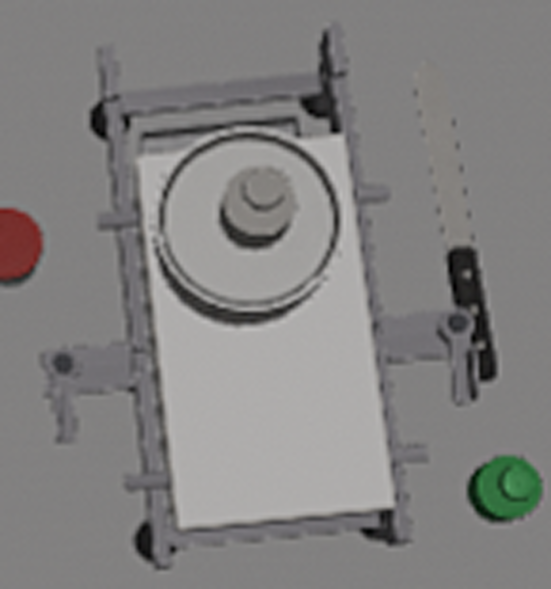

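The crop shows the pivots at crop (63,362) and (457,322), and the board's near corners at (178,528) and (396,508). The keepers' tips are at about (67,437) and (464,400). The green look-alike is at (507,488).

```bash
python3 - <<'E'
from station import r,get_image
from h import *
d=get_image("top")
u=lambda L:[(255+(a+.5)/3.8-.5,90+(b+.5)/3.8-.5) for a,b in L]
pv=plane(d,u([(63,362),(457,322)]),90)[:,:2];print("pivots",pv,np.linalg.norm(pv[0]-pv[1]))
y=(pv[0]-pv[1]);y/=np.linalg.norm(y);x=np.array([y[1],-y[0]]);o=pv.mean(0)+85*x
print("stand",o,"yaw",np.arctan2(x[1],x[0]))
S=lambda P:np.c_[(P[:,:2]-o)@x,(P[:,:2]-o)@y]
print("board corners NL NR FL FR",S(plane(d,u([(178,528),(396,508),(138,155),(345,137)]),108)))
print("bars NL NR FL FR",S(plane(d,u([(128,482),(425,453),(103,220),(385,194)]),85)))
print("keeper tips L R",S(plane(d,u([(67,437),(464,400)]),95)))
print("rail ends near L R, far",S(plane(d,u([(163,560),(402,537),(106,48),(333,28)]),80)))
print("weight,mould,green",S(plane(d,u([(263,192),(250,218),(516,478)]),[200,160,53])))
b=S(plane(d,u([(178,528),(396,508)]),108)).mean(0);print("board_end world",o+b[0]*x+b[1]*y)
E
```

```text
pivots [[ 605.57818129   18.2383528 ]
 [ 626.78292432 -230.04703468]] 249.18923484751335
stand [700.87224484 -98.67127102] yaw 0.08519797376646261
board corners NL NR FL FR [[-198.31594263   65.28724363]
 [-199.4483411   -67.02913172]
 [  39.31226692   64.24521501]
 [  37.16113526  -66.81683883]]
bars NL NR FL FR [[-164.37031488   91.69610504]
 [-164.93954     -94.37741379]
 [   6.40051568   89.81626892]
 [   4.49373563  -92.12683281]]
keeper tips L R [[-133.76398307  126.7760883 ]
 [-135.7108467  -120.52797394]]
rail ends near L R, far [[-214.58205985   75.03091189]
 [-215.16508736  -74.09611151]
 [ 124.87122017   75.63525394]
 [ 122.46713548  -74.39695153]]
weight,mould,green [[ -22.71369732    2.30707463]
 [ -24.94951413    5.94679585]
 [-182.81293774 -157.25562904]]
board_end world [ 502.78559177 -116.46291998]
```

```bash
python3 -m inch '[{"rz":-5.9,"jaw":255},{"rz":-5.9,"jaw":255},{"rz":-5.9,"jaw":255},{"tx":-13.8,"ty":-35.2},{"tx":-13.8,"ty":-35.2},{"tx":-13.8,"ty":-35.2},{"tx":-13.8,"ty":-35.2},{"tx":-13.8,"ty":-35.2}]' 20; python3 -m inch '[{"tx":-13.8,"ty":-35.2},{"tx":-13.8,"ty":-35.2},{"tx":-13.8,"ty":-35.2},{"tx":-13.8,"ty":-35.2},{"tx":-13.8,"ty":-35.2},{"tx":-13.8,"ty":-35.2},{"tx":-13.8,"ty":-35.2},{"tx":-13.8,"ty":-35.2}]'; python3 -m inch '[{"tx":-13.8,"ty":-35.2},{"tx":-13.8,"ty":-35.2},{"tx":-13.8,"ty":-35.2},{"tx":-13.8,"ty":-35.2},{"tx":-13.8,"ty":-35.2},{"tx":-13.8,"ty":-35.2},{"tx":-13.8,"ty":-35.2},{}]'
```

```text
invalid input
invalid input
invalid input
```

```bash
python3 -m inch '[{"tx":0,"ty":0,"tz":0,"rx":0,"ry":0,"rz":-5.9,"jaw":255}]' 20
```

```text
time_s: 0.28
ee_pos: [127.5, 560.4, 230.8]
ee_rot: [-0.187, -3.136, 0.001]
contact_force: [0.7, 0.3, 0.3]
opening: 0.886
finger_force: 0.0
```

```bash
python3 -m inch '[{"tx":0,"ty":0,"tz":0,"rx":0,"ry":0,"rz":-5.9,"jaw":255},{"tx":0,"ty":0,"tz":0,"rx":0,"ry":0,"rz":-5.9,"jaw":255},{"tx":-13.8,"ty":-35.2,"tz":0,"rx":0,"ry":0,"rz":0,"jaw":255},{"tx":-13.8,"ty":-35.2,"tz":0,"rx":0,"ry":0,"rz":0,"jaw":255},{"tx":-13.8,"ty":-35.2,"tz":0,"rx":0,"ry":0,"rz":0,"jaw":255},{"tx":-13.8,"ty":-35.2,"tz":0,"rx":0,"ry":0,"rz":0,"jaw":255},{"tx":-13.8,"ty":-35.2,"tz":0,"rx":0,"ry":0,"rz":0,"jaw":255},{"tx":-13.8,"ty":-35.2,"tz":0,"rx":0,"ry":0,"rz":0,"jaw":255}]' && python3 -m inch '[{"tx":-13.8,"ty":-35.2,"tz":0,"rx":0,"ry":0,"rz":0,"jaw":255},{"tx":-13.8,"ty":-35.2,"tz":0,"rx":0,"ry":0,"rz":0,"jaw":255},{"tx":-13.8,"ty":-35.2,"tz":0,"rx":0,"ry":0,"rz":0,"jaw":255},{"tx":-13.8,"ty":-35.2,"tz":0,"rx":0,"ry":0,"rz":0,"jaw":255},{"tx":-13.8,"ty":-35.2,"tz":0,"rx":0,"ry":0,"rz":0,"jaw":255},{"tx":-13.8,"ty":-35.2,"tz":0,"rx":0,"ry":0,"rz":0,"jaw":255},{"tx":-13.8,"ty":-35.2,"tz":0,"rx":0,"ry":0,"rz":0,"jaw":255},{"tx":-13.8,"ty":-35.2,"tz":0,"rx":0,"ry":0,"rz":0,"jaw":255}]'
```

```text
time_s: 0.95
ee_pos: [228.3, 355.6, 231.1]
ee_rot: [-0.135, 3.139, -0.0]
contact_force: [1.7, 0.3, 0.6]
opening: -0.004
finger_force: 0.0
time_s: 1.62
ee_pos: [362.3, 84.3, 231.5]
ee_rot: [-0.133, 3.138, 0.0]
contact_force: [1.1, 0.2, -0.6]
opening: -0.001
finger_force: 0.0
```

```bash
python3 -m inch '[{"tx":-12.7,"ty":-35.2,"tz":0,"rx":0,"ry":0,"rz":0,"jaw":255},{"tx":-12.7,"ty":-35.2,"tz":0,"rx":0,"ry":0,"rz":0,"jaw":255},{"tx":-12.7,"ty":-35.2,"tz":0,"rx":0,"ry":0,"rz":0,"jaw":255},{"tx":-12.7,"ty":-35.2,"tz":0,"rx":0,"ry":0,"rz":0,"jaw":255},{"tx":-12.7,"ty":-35.2,"tz":0,"rx":0,"ry":0,"rz":0,"jaw":255},{"tx":-12.7,"ty":-35.2,"tz":0,"rx":0,"ry":0,"rz":0,"jaw":255},{"tx":0,"ty":0,"tz":30,"rx":0,"ry":0,"rz":0,"jaw":255},{"tx":0,"ty":0,"tz":30,"rx":0,"ry":0,"rz":0,"jaw":255}]' && python3 -m inch '[{"tx":0,"ty":0,"tz":30,"rx":0,"ry":0,"rz":0,"jaw":255},{"tx":0,"ty":0,"tz":30,"rx":0,"ry":0,"rz":0,"jaw":255},{"tx":0,"ty":0,"tz":24,"rx":0,"ry":0,"rz":0,"jaw":255},{"tx":0,"ty":0,"tz":0,"rx":0,"ry":0,"rz":0,"jaw":255}]'
python3 - <<'E'
from station import r,get_image
from h import *
st=r.read_state();d=get_image("wrist");cv2.imwrite("pics/w1.png",d["image"])
t=get_image("top")["image"][90:265,245:415];cv2.imwrite("pics/t1.png",cv2.resize(t,None,fx=3.4,fy=3.4,interpolation=cv2.INTER_CUBIC))
E
```

```text
time_s: 2.28
ee_pos: [458.6, -121.1, 172.6]
ee_rot: [-0.128, 3.133, -0.005]
contact_force: [-0.5, 0.8, -0.8]
opening: -0.002
finger_force: 0.0
time_s: 2.62
ee_pos: [451.1, -115.8, 82.1]
ee_rot: [0.133, -3.128, -0.009]
contact_force: [-1.6, 0.2, -1.2]
opening: -0.0
finger_force: 0.0
```

View pics/t1.png

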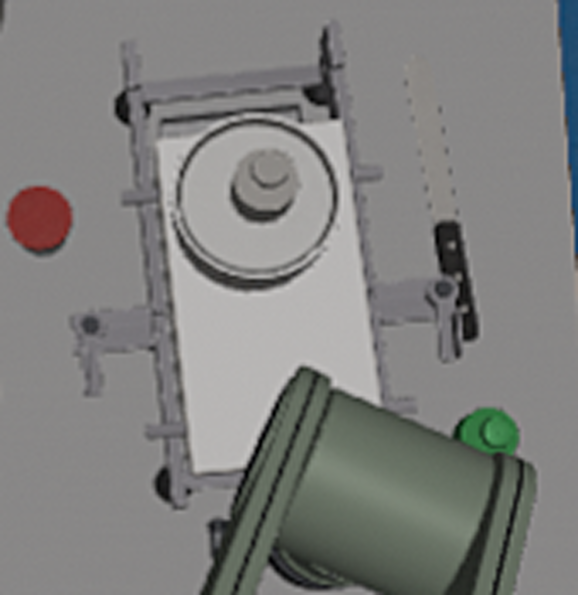

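```bash
python3 -m inch '[{"tx":-8,"ty":0,"tz":-2,"rx":0,"ry":0,"rz":0,"jaw":255},{"tx":-8,"ty":0,"tz":0,"rx":0,"ry":0,"rz":0,"jaw":255},{"tx":-5,"ty":0,"tz":0,"rx":0,"ry":0,"rz":0,"jaw":255},{"tx":-3,"ty":0,"tz":0,"rx":0,"ry":0,"rz":0,"jaw":255},{"tx":0,"ty":0,"tz":0,"rx":0,"ry":0,"rz":0,"jaw":255}]'; python3 -m inch '[{"tx":-2,"ty":0,"tz":0,"rx":0,"ry":0,"rz":0,"jaw":255},{"tx":-2,"ty":0,"tz":0,"rx":0,"ry":0,"rz":0,"jaw":255},{"tx":-2,"ty":0,"tz":0,"rx":0,"ry":0,"rz":0,"jaw":255},{"tx":-3,"ty":0,"tz":0,"rx":0,"ry":0,"rz":0,"jaw":255},{"tx":-3,"ty":0,"tz":0,"rx":0,"ry":0,"rz":0,"jaw":255},{"tx":-3,"ty":0,"tz":0,"rx":0,"ry":0,"rz":0,"jaw":255},{"tx":-3,"ty":0,"tz":0,"rx":0,"ry":0,"rz":0,"jaw":255},{"tx":-3,"ty":0,"tz":0,"rx":0,"ry":0,"rz":0,"jaw":255}]'
```

```text
time_s: 3.13
ee_pos: [481.6, -116.2, 90.5]
ee_rot: [-0.135, 3.136, -0.002]
contact_force: [-0.3, 0.4, 0.3]
opening: -0.0
finger_force: 0.0
time_s: 3.8
ee_pos: [500.3, -113.9, 89.0]
ee_rot: [0.134, -3.137, -0.001]
contact_force: [-3.3, 0.0, 1.8]
opening: 0.001
finger_force: 1.7
```

```bash
python3 -m inch '[{"tx":-3,"ty":0,"tz":1,"rx":0,"ry":0,"rz":0,"jaw":255},{"tx":-3,"ty":0,"tz":1,"rx":0,"ry":0,"rz":0,"jaw":255},{"tx":-4,"ty":0,"tz":1,"rx":0,"ry":0,"rz":0,"jaw":255},{"tx":-4,"ty":0,"tz":0,"rx":0,"ry":0,"rz":0,"jaw":255},{"tx":-4,"ty":0,"tz":0,"rx":0,"ry":0,"rz":0,"jaw":255},{"tx":-4,"ty":0,"tz":0,"rx":0,"ry":0,"rz":0,"jaw":255},{"tx":-4,"ty":0,"tz":0,"rx":0,"ry":0,"rz":0,"jaw":255},{"tx":-4,"ty":0,"tz":0,"rx":0,"ry":0,"rz":0,"jaw":255}]'; python3 -m inch '[{"tx":-4,"ty":0,"tz":0,"rx":0,"ry":0,"rz":0,"jaw":255},{"tx":-4,"ty":0,"tz":0,"rx":0,"ry":0,"rz":0,"jaw":255},{"tx":-4,"ty":0,"tz":0,"rx":0,"ry":0,"rz":0,"jaw":255},{"tx":-4,"ty":0,"tz":0,"rx":0,"ry":0,"rz":0,"jaw":255},{"tx":-3,"ty":0,"tz":0,"rx":0,"ry":0,"rz":0,"jaw":255},{"tx":-3,"ty":0,"tz":0,"rx":0,"ry":0,"rz":0,"jaw":255},{"tx":-2,"ty":0,"tz":0,"rx":0,"ry":0,"rz":0,"jaw":255},{"tx":-1,"ty":0,"tz":0,"rx":0,"ry":0,"rz":0,"jaw":255}]'
```

```text
time_s: 4.47
ee_pos: [530.9, -111.4, 86.0]
ee_rot: [0.134, -3.138, -0.0]
contact_force: [-2.4, -0.2, -0.2]
opening: -0.002
finger_force: 1.5
time_s: 5.13
ee_pos: [556.0, -109.4, 86.3]
ee_rot: [-0.134, 3.138, -0.0]
contact_force: [-1.4, -0.5, -1.8]
opening: 0.002
finger_force: 1.1
```

```bash
python3 -m inch '[{"tx":-1.2,"ty":0,"tz":0,"rx":0,"ry":0,"rz":0,"jaw":255},{"tx":-1.5,"ty":0,"tz":0,"rx":0,"ry":0,"rz":0,"jaw":255},{"tx":-1.5,"ty":0,"tz":0,"rx":0,"ry":0,"rz":0,"jaw":255},{"tx":-1.5,"ty":0,"tz":0,"rx":0,"ry":0,"rz":0,"jaw":255},{"tx":-1.5,"ty":0,"tz":0,"rx":0,"ry":0,"rz":0,"jaw":255},{"tx":-1.5,"ty":0,"tz":0,"rx":0,"ry":0,"rz":0,"jaw":255},{"tx":0,"ty":0,"tz":0,"rx":0,"ry":0,"rz":0,"jaw":255}]'; python3 -m inch '[{"tx":-1,"ty":0,"tz":0,"rx":0,"ry":0,"rz":0,"jaw":255},{"tx":-1,"ty":0,"tz":0,"rx":0,"ry":0,"rz":0,"jaw":255},{"tx":-1,"ty":0,"tz":0,"rx":0,"ry":0,"rz":0,"jaw":255}]'; python3 -m inch '[{"tx":-1,"ty":0,"tz":0,"rx":0,"ry":0,"rz":0,"jaw":255},{"tx":-1,"ty":0,"tz":0,"rx":0,"ry":0,"rz":0,"jaw":255},{"tx":-1,"ty":0,"tz":0,"rx":0,"ry":0,"rz":0,"jaw":255}]'
```

```text
time_s: 5.72
ee_pos: [565.9, -108.9, 87.2]
ee_rot: [-0.133, 3.135, -0.001]
contact_force: [0.3, 0.1, 0.8]
opening: -0.001
finger_force: 0.0
time_s: 5.97
ee_pos: [567.8, -108.5, 86.7]
ee_rot: [-0.134, 3.138, -0.0]
contact_force: [-0.6, -0.5, -0.6]
opening: -0.002
finger_force: 0.0
time_s: 6.22
ee_pos: [570.3, -108.1, 86.3]
ee_rot: [-0.134, 3.139, -0.0]
contact_force: [-1.1, -0.4, -0.1]
opening: -0.001
finger_force: 0.0
```

```bash
python3 -m inch '[{"tx":-1,"ty":0,"tz":0,"rx":0,"ry":0,"rz":0,"jaw":255},{"tx":-1,"ty":0,"tz":0,"rx":0,"ry":0,"rz":0,"jaw":255},{"tx":0,"ty":0,"tz":0,"rx":0,"ry":0,"rz":0,"jaw":255}]'; python3 -m inch '[{"tx":-1,"ty":0,"tz":0,"rx":0,"ry":0,"rz":0,"jaw":255},{"tx":-1,"ty":0,"tz":0,"rx":0,"ry":0,"rz":0,"jaw":255},{"tx":0,"ty":0,"tz":0,"rx":0,"ry":0,"rz":0,"jaw":255}]'
python3 - <<'E'
from station import r,get_image
from h import *
a=get_image("side")["image"][125:285,195:375];b=get_image("top")["image"][90:250,250:400]
a=cv2.resize(a,None,fx=3.7,fy=3.7,interpolation=cv2.INTER_CUBIC)
cv2.imwrite("pics/s2.png",a);cv2.imwrite("pics/t2.png",cv2.resize(b,None,fx=3.7,fy=3.7,interpolation=cv2.INTER_CUBIC))
E
```

```text
time_s: 6.47
ee_pos: [571.7, -108.0, 86.2]
ee_rot: [0.134, -3.137, -0.0]
contact_force: [-0.8, -0.9, 1.6]
opening: 0.0
finger_force: 1.1
time_s: 6.72
ee_pos: [572.0, -107.9, 86.0]
ee_rot: [0.134, -3.133, -0.0]
contact_force: [-7.0, -1.3, 4.9]
opening: -0.003
finger_force: 3.7
```

View pics/s2.png

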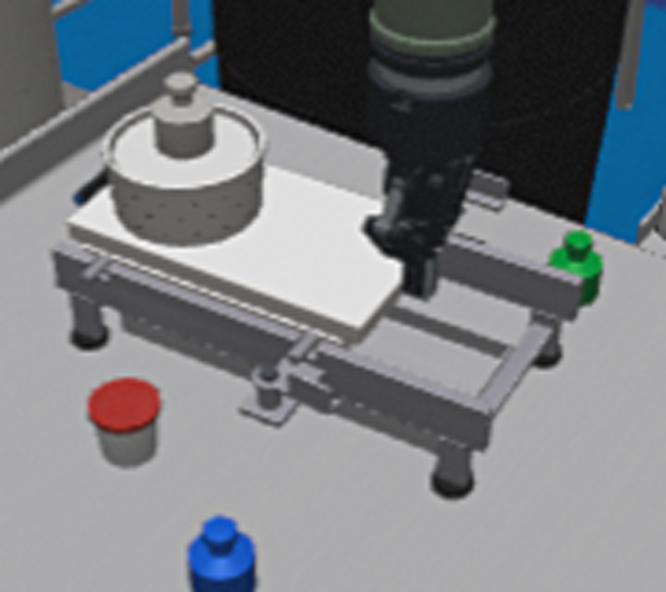

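The side view shows the crossbars down flush in the rails, with the mould and weight upright on the board. The finger met the notch stop at 7 N. Next I go to the outer side of the left keeper.

```bash
python3 -m inch '[{"tx":6,"ty":0,"tz":0,"rx":0,"ry":0,"rz":0,"jaw":255},{"tx":12,"ty":0,"tz":-10,"rx":0,"ry":0,"rz":0,"jaw":255},{"tx":10,"ty":0,"tz":-25,"rx":0,"ry":0,"rz":0,"jaw":255},{"tx":0,"ty":10,"tz":-20,"rx":0,"ry":0,"rz":0,"jaw":255},{"tx":0,"ty":30,"tz":0,"rx":0,"ry":0,"rz":0,"jaw":255},{"tx":0,"ty":30,"tz":0,"rx":0,"ry":0,"rz":0,"jaw":255},{"tx":0,"ty":30,"tz":0,"rx":0,"ry":0,"rz":0,"jaw":255},{"tx":0,"ty":30,"tz":0,"rx":0,"ry":0,"rz":0,"jaw":255}]'; python3 -m inch '[{"tx":0,"ty":25,"tz":0,"rx":0,"ry":0,"rz":0,"jaw":255},{"tx":0,"ty":15,"tz":0,"rx":0,"ry":0,"rz":0,"jaw":255},{"tx":-12,"ty":5,"tz":0,"rx":0,"ry":0,"rz":0,"jaw":255},{"tx":-12,"ty":0,"tz":0,"rx":0,"ry":0,"rz":0,"jaw":255},{"tx":0,"ty":0,"tz":0,"rx":0,"ry":0,"rz":0,"jaw":255},{"tx":0,"ty":0,"tz":0,"rx":0,"ry":0,"rz":0,"jaw":255}]'
cat > s.py <<'E'
from station import r
import numpy as np
p=r.read_state()["ee_pos"];d=p[:2]-[700.87,-98.67]
print("stand",d@[.9964,.0851],d@[-.0851,.9964],p[2])
E
python3 s.py
```

```text
time_s: 7.48
ee_pos: [535.6, 20.5, 141.7]
ee_rot: [-0.132, 3.136, 0.0]
contact_force: [0.5, 0.5, -0.3]
opening: 0.003
finger_force: 0.0
time_s: 7.98
ee_pos: [555.7, 66.4, 141.3]
ee_rot: [-0.134, 3.138, 0.0]
contact_force: [-0.8, -0.0, -0.6]
opening: 0.002
finger_force: 0.0
stand -130.6442479562501 176.83878574736633 141.33037533035807
```

View pics/t2.png

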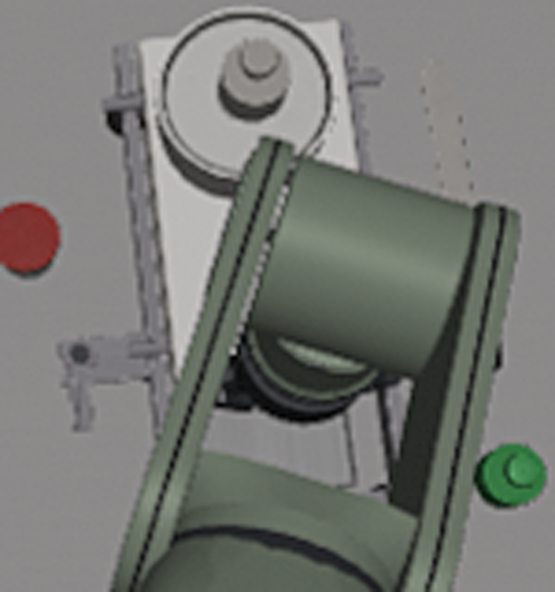

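```bash
python3 -m inch '[{"tx":0,"ty":0,"tz":20,"rx":0,"ry":0,"rz":0,"jaw":255},{"tx":0,"ty":0,"tz":20,"rx":0,"ry":0,"rz":0,"jaw":255},{"tx":0,"ty":0,"tz":8,"rx":0,"ry":0,"rz":0,"jaw":255},{"tx":0,"ty":0,"tz":0,"rx":0,"ry":0,"rz":0,"jaw":255},{"tx":1,"ty":-8,"tz":0,"rx":0,"ry":0,"rz":0,"jaw":255},{"tx":1,"ty":-8,"tz":0,"rx":0,"ry":0,"rz":0,"jaw":255},{"tx":0,"ty":-6,"tz":0,"rx":0,"ry":0,"rz":0,"jaw":255},{"tx":0,"ty":0,"tz":0,"rx":0,"ry":0,"rz":0,"jaw":255}]';python3 s.py; python3 -m inch '[{"tx":0,"ty":-3,"tz":0,"rx":0,"ry":0,"rz":0,"jaw":255},{"tx":0,"ty":-3,"tz":0,"rx":0,"ry":0,"rz":0,"jaw":255},{"tx":0,"ty":-3,"tz":0,"rx":0,"ry":0,"rz":0,"jaw":255},{"tx":0,"ty":-3,"tz":0,"rx":0,"ry":0,"rz":0,"jaw":255},{"tx":0,"ty":-3,"tz":0,"rx":0,"ry":0,"rz":0,"jaw":255}]';python3 s.py
```

```text
time_s: 8.65
ee_pos: [556.4, 42.4, 94.6]
ee_rot: [-0.131, 3.136, -0.001]
contact_force: [-0.9, -0.5, -0.5]
opening: -0.001
finger_force: 0.0
stand -131.99535420241895 152.8514359658662 94.62529921737097
time_s: 9.07
ee_pos: [556.2, 29.4, 93.4]
ee_rot: [0.134, -3.138, -0.001]
contact_force: [-1.0, 1.0, 1.5]
opening: 0.001
finger_force: 1.1
stand -133.24185521064712 139.91758895984955 93.35493688651931
```

```bash
python3 -m inch '[{"tx":0,"ty":-3.5,"tz":0,"rx":0,"ry":0,"rz":0,"jaw":255},{"tx":0,"ty":-3.5,"tz":0,"rx":0,"ry":0,"rz":0,"jaw":255},{"tx":-0.5,"ty":-3.5,"tz":0,"rx":0,"ry":0,"rz":0,"jaw":255},{"tx":-0.5,"ty":-3.5,"tz":0,"rx":0,"ry":0,"rz":0,"jaw":255},{"tx":-2,"ty":-4,"tz":0,"rx":0,"ry":0,"rz":0,"jaw":255},{"tx":-3,"ty":-4,"tz":0,"rx":0,"ry":0,"rz":0,"jaw":255},{"tx":-3,"ty":-4,"tz":0,"rx":0,"ry":0,"rz":0,"jaw":255},{"tx":-4,"ty":-4,"tz":0,"rx":0,"ry":0,"rz":0,"jaw":255}]';python3 s.py; python3 -m inch '[{"tx":-3.5,"ty":-2,"tz":0,"rx":0,"ry":0,"rz":0,"jaw":255},{"tx":-3.5,"ty":-2,"tz":0,"rx":0,"ry":0,"rz":0,"jaw":255},{"tx":-3.5,"ty":-2,"tz":0,"rx":0,"ry":0,"rz":0,"jaw":255},{"tx":-3,"ty":-1,"tz":0,"rx":0,"ry":0,"rz":0,"jaw":255},{"tx":-2,"ty":-1,"tz":0,"rx":0,"ry":0,"rz":0,"jaw":255},{"tx":0,"ty":0,"tz":0,"rx":0,"ry":0,"rz":0,"jaw":255}]';python3 s.py
```

```text
time_s: 9.73
ee_pos: [571.6, -0.3, 92.9]
ee_rot: [0.133, -3.137, 0.001]
contact_force: [-2.7, -0.3, 1.1]
opening: -0.001
finger_force: 1.2
stand -120.42294464620925 109.02825513943151 92.94756089523979
time_s: 10.23
ee_pos: [588.7, -6.4, 93.1]
ee_rot: [-0.133, 3.138, -0.0]
contact_force: [-2.0, -1.0, -0.2]
opening: -0.004
finger_force: 0.6
stand -103.90558633514318 101.47340676652743 93.14107423466119
```

Now on to the end stop.

```bash
python3 -m inch '[{"tx":-1.5,"ty":0,"tz":0,"rx":0,"ry":0,"rz":0,"jaw":255},{"tx":-1.5,"ty":0,"tz":0,"rx":0,"ry":0,"rz":0,"jaw":255},{"tx":0,"ty":0,"tz":0,"rx":0,"ry":0,"rz":0,"jaw":255}]'; python3 -m inch '[{"tx":-1.5,"ty":0,"tz":0,"rx":0,"ry":0,"rz":0,"jaw":255},{"tx":-1.5,"ty":0,"tz":0,"rx":0,"ry":0,"rz":0,"jaw":255},{"tx":0,"ty":0,"tz":0,"rx":0,"ry":0,"rz":0,"jaw":255}]';python3 s.py
```

```text
time_s: 10.48
ee_pos: [590.4, -6.2, 93.2]
ee_rot: [0.134, -3.137, 0.001]
contact_force: [-3.5, -1.6, 0.5]
opening: 0.002
finger_force: 2.2
time_s: 10.73
ee_pos: [590.5, -6.3, 93.1]
ee_rot: [0.134, -3.13, 0.001]
contact_force: [-11.7, -3.1, 7.6]
opening: -0.001
finger_force: 6.1
stand -102.06465646435097 101.46737921261017 93.13165490465376
```

```bash
python3 -m inch '[{"tx":6,"ty":0,"tz":0,"rx":0,"ry":0,"rz":0,"jaw":255},{"tx":15,"ty":0,"tz":-10,"rx":0,"ry":0,"rz":0,"jaw":255},{"tx":15,"ty":0,"tz":-20,"rx":0,"ry":0,"rz":0,"jaw":255},{"tx":0,"ty":-10,"tz":-20,"rx":0,"ry":0,"rz":0,"jaw":255},{"tx":0,"ty":-30,"tz":0,"rx":0,"ry":0,"rz":0,"jaw":255},{"tx":0,"ty":-33,"tz":0,"rx":0,"ry":0,"rz":0,"jaw":255},{"tx":0,"ty":-33,"tz":0,"rx":0,"ry":0,"rz":0,"jaw":255},{"tx":0,"ty":-33,"tz":0,"rx":0,"ry":0,"rz":0,"jaw":255}]'; python3 -m inch '[{"tx":0,"ty":-33,"tz":0,"rx":0,"ry":0,"rz":0,"jaw":255},{"tx":0,"ty":-33,"tz":0,"rx":0,"ry":0,"rz":0,"jaw":255},{"tx":0,"ty":-30,"tz":0,"rx":0,"ry":0,"rz":0,"jaw":255},{"tx":0,"ty":-25,"tz":0,"rx":0,"ry":0,"rz":0,"jaw":255},{"tx":0,"ty":-15,"tz":0,"rx":0,"ry":0,"rz":0,"jaw":255},{"tx":0,"ty":0,"tz":0,"rx":0,"ry":0,"rz":0,"jaw":255},{"tx":0,"ty":0,"tz":0,"rx":0,"ry":0,"rz":0,"jaw":255}]';python3 s.py
```

```text
time_s: 11.4
ee_pos: [571.7, -148.3, 144.6]
ee_rot: [-0.135, 3.134, -0.001]
contact_force: [0.6, -0.4, -0.4]
opening: -0.001
finger_force: 0.0
time_s: 11.98
ee_pos: [582.1, -282.8, 143.5]
ee_rot: [-0.132, 3.137, 0.001]
contact_force: [-0.1, 0.9, -0.5]
opening: -0.0
finger_force: 0.0
stand -134.01359725104192 -173.38050789476742 143.46591822975978
```

```bash
python3 -m inch '[{"tx":0,"ty":0,"tz":20,"rx":0,"ry":0,"rz":0,"jaw":255},{"tx":0,"ty":0,"tz":20,"rx":0,"ry":0,"rz":0,"jaw":255},{"tx":0,"ty":0,"tz":10,"rx":0,"ry":0,"rz":0,"jaw":255},{"tx":0,"ty":0,"tz":0,"rx":0,"ry":0,"rz":0,"jaw":255},{"tx":0,"ty":8,"tz":0,"rx":0,"ry":0,"rz":0,"jaw":255},{"tx":0,"ty":7,"tz":0,"rx":0,"ry":0,"rz":0,"jaw":255},{"tx":0,"ty":4,"tz":0,"rx":0,"ry":0,"rz":0,"jaw":255},{"tx":0,"ty":0,"tz":0,"rx":0,"ry":0,"rz":0,"jaw":255}]';python3 s.py; python3 -m inch '[{"tx":0,"ty":3,"tz":0,"rx":0,"ry":0,"rz":0,"jaw":255},{"tx":0,"ty":3,"tz":0,"rx":0,"ry":0,"rz":0,"jaw":255},{"tx":0,"ty":3,"tz":0,"rx":0,"ry":0,"rz":0,"jaw":255},{"tx":0,"ty":3,"tz":0,"rx":0,"ry":0,"rz":0,"jaw":255},{"tx":0,"ty":3,"tz":0,"rx":0,"ry":0,"rz":0,"jaw":255}]';python3 s.py
```

```text
time_s: 12.65
ee_pos: [580.7, -262.6, 94.6]
ee_rot: [-0.136, 3.137, -0.001]
contact_force: [0.3, -0.1, 0.0]
opening: -0.004
finger_force: 0.0
stand -133.66030512871384 -153.1096101408902 94.64479441091386
time_s: 13.07
ee_pos: [578.7, -249.2, 93.4]
ee_rot: [-0.133, 3.139, -0.001]
contact_force: [-0.6, -1.7, 0.3]
opening: 0.004
finger_force: 0.7
stand -134.54157917380266 -139.56170882641177 93.39208493558715
```

```bash
python3 -m inch '[{"tx":-0.5,"ty":3.5,"tz":0,"rx":0,"ry":0,"rz":0,"jaw":255},{"tx":-0.5,"ty":3.5,"tz":0,"rx":0,"ry":0,"rz":0,"jaw":255},{"tx":-0.5,"ty":3.5,"tz":0,"rx":0,"ry":0,"rz":0,"jaw":255},{"tx":-0.5,"ty":3.5,"tz":0,"rx":0,"ry":0,"rz":0,"jaw":255},{"tx":-2,"ty":4,"tz":0,"rx":0,"ry":0,"rz":0,"jaw":255},{"tx":-3,"ty":4,"tz":0,"rx":0,"ry":0,"rz":0,"jaw":255},{"tx":-3,"ty":4,"tz":0,"rx":0,"ry":0,"rz":0,"jaw":255},{"tx":-4,"ty":4,"tz":0,"rx":0,"ry":0,"rz":0,"jaw":255}]';python3 s.py; python3 -m inch '[{"tx":-3.5,"ty":2,"tz":0,"rx":0,"ry":0,"rz":0,"jaw":255},{"tx":-3.5,"ty":2,"tz":0,"rx":0,"ry":0,"rz":0,"jaw":255},{"tx":-3.5,"ty":2,"tz":0,"rx":0,"ry":0,"rz":0,"jaw":255},{"tx":-3,"ty":1,"tz":0,"rx":0,"ry":0,"rz":0,"jaw":255},{"tx":-2,"ty":1,"tz":0,"rx":0,"ry":0,"rz":0,"jaw":255},{"tx":0,"ty":0,"tz":0,"rx":0,"ry":0,"rz":0,"jaw":255}]';python3 s.py
```

```text
time_s: 13.73
ee_pos: [589.9, -217.0, 93.1]
ee_rot: [0.134, -3.138, -0.001]
contact_force: [-2.3, 0.1, 0.1]
opening: 0.003
finger_force: 1.1
stand -120.67508963297334 -108.48019398070076 93.06251662566822
time_s: 14.23
ee_pos: [605.4, -208.1, 93.0]
ee_rot: [-0.134, 3.138, 0.001]
contact_force: [-1.4, 0.5, -0.5]
opening: -0.003
finger_force: 0.5
stand -104.42633729146165 -100.91388372027035 93.03977938806402
```

```bash
python3 -m inch '[{"tx":-1.5,"ty":0,"tz":0,"rx":0,"ry":0,"rz":0,"jaw":255},{"tx":-1.5,"ty":0,"tz":0,"rx":0,"ry":0,"rz":0,"jaw":255},{"tx":0,"ty":0,"tz":0,"rx":0,"ry":0,"rz":0,"jaw":255}]'; python3 -m inch '[{"tx":-1.5,"ty":0,"tz":0,"rx":0,"ry":0,"rz":0,"jaw":255},{"tx":-1.5,"ty":0,"tz":0,"rx":0,"ry":0,"rz":0,"jaw":255},{"tx":0,"ty":0,"tz":0,"rx":0,"ry":0,"rz":0,"jaw":255}]';python3 s.py
```

```text
time_s: 14.48
ee_pos: [607.6, -208.1, 93.1]
ee_rot: [0.133, -3.138, -0.001]
contact_force: [-2.8, 1.4, 0.3]
opening: 0.002
finger_force: 1.4
time_s: 14.73
ee_pos: [607.8, -208.0, 93.0]
ee_rot: [0.134, -3.131, -0.002]
contact_force: [-10.5, 1.5, 5.7]
opening: -0.001
finger_force: 5.3
stand -102.06009647195857 -101.05503734271545 93.02942383268842
```

Both keepers have met their end stops. Next I back away, lift clear and check.

```bash
python3 -m inch '[{"tx":6,"ty":0,"tz":0,"rx":0,"ry":0,"rz":0,"jaw":255},{"tx":15,"ty":0,"tz":-5,"rx":0,"ry":0,"rz":0,"jaw":255},{"tx":20,"ty":0,"tz":-20,"rx":0,"ry":0,"rz":0,"jaw":255},{"tx":25,"ty":0,"tz":-25,"rx":0,"ry":0,"rz":0,"jaw":255},{"tx":25,"ty":0,"tz":-25,"rx":0,"ry":0,"rz":0,"jaw":255},{"tx":25,"ty":0,"tz":-25,"rx":0,"ry":0,"rz":0,"jaw":255},{"tx":25,"ty":20,"tz":-20,"rx":0,"ry":0,"rz":0,"jaw":255},{"tx":10,"ty":30,"tz":0,"rx":0,"ry":0,"rz":0,"jaw":255}]'; python3 -m inch '[{"tx":10,"ty":33,"tz":0,"rx":0,"ry":0,"rz":0,"jaw":255},{"tx":10,"ty":33,"tz":0,"rx":0,"ry":0,"rz":0,"jaw":255},{"tx":0,"ty":33,"tz":0,"rx":0,"ry":0,"rz":0,"jaw":255},{"tx":0,"ty":33,"tz":0,"rx":0,"ry":0,"rz":0,"jaw":255},{"tx":0,"ty":33,"tz":0,"rx":0,"ry":0,"rz":0,"jaw":255},{"tx":0,"ty":33,"tz":0,"rx":0,"ry":0,"rz":0,"jaw":255},{"tx":0,"ty":33,"tz":0,"rx":0,"ry":0,"rz":0,"jaw":255},{"tx":0,"ty":0,"tz":0,"rx":0,"ry":0,"rz":0,"jaw":255}]'
python3 - <<'E'
from station import r,get_image
from h import *
a=get_image("side")["image"][125:285,195:375];b=get_image("top")["image"][90:250,250:400]
f=lambda i,w:cv2.resize(i,(w,480),interpolation=cv2.INTER_CUBIC)
cv2.imwrite("pics/f3.png",np.hstack([f(a,400),f(b,400)]))
E
```

```text
time_s: 15.4
ee_pos: [458.1, -175.1, 219.3]
ee_rot: [-0.126, 3.128, -0.014]
contact_force: [2.1, 0.3, 0.6]
opening: -0.002
finger_force: 0.0
time_s: 16.07
ee_pos: [417.0, 62.0, 214.3]
ee_rot: [-0.142, 3.134, 0.004]
contact_force: [-0.4, -0.2, -0.6]
opening: -0.004
finger_force: 0.0
```

View pics/f3.png

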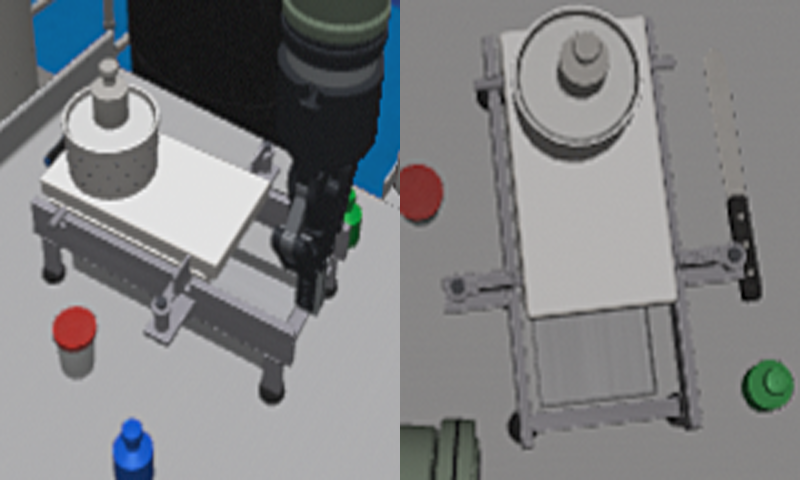

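The board is seated, with both keepers square across the rails at (485,285) and (710,262) in the picture. The mould and weight are upright and the arm is clear.

```bash
python3 -c "
from station import job_done
print(job_done())"
```

```text
the job is handed in; nothing more can be done
None
```

The job is handed in (no verdict came back): the board is down in its notches, both keepers are pushed to their end stops over the near crossbar, the mould and weight still stand upright on the board, and the last pictures show nothing disturbed beside the stand.

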